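Refit the junction-box parts of a battery pack

TASK

Set the contactor, the fuse and the busbar each into the seat made for it (the one whose floor has its colour and outline: blue, white, copper), flat on the floor, well centred and squared up with the rim; the orange service plug must stay out of its seat until those three are in, so put it in its round orange seat last, upright. Set the parts down rather than dropping them, and do not disturb the bowl and the screwdriver.

Things in the scene. Friction and masses are not known exactly. Their poses are not given: they have to be found in the camera images.
- contactor: contactor: black block 60 x 44 x 48 mm (x, y, z) with a blue band across it and two brass studs on top (58 mm high in all), about 0.3 kg. Loose, upright. Origin: centre of the underside; x along the 60 mm side, z up. Easily gripped across y
- fuse: fuse: white ceramic barrel, 34 mm diameter, lying along x, axis 20 mm above the underside; square steel end plates 40 x 40 x 6 mm at x = -37 and +37 mm, and steel blades that reach to x = -55 and +55 mm, 20 mm up; about 0.2 kg. Loose, stands on its end plates. Origin: centre of the underside; x along the barrel, z up. Easily gripped across y on the barrel
- busbar: busbar: bridge-shaped copper bar 130 x 26 mm, its feet (5 mm thick) at both ends, with a black insulating block in the middle, 50 x 30 mm (x, y), from 10 to 28 mm above the underside; about 0.15 kg. Loose, feet down. Origin: centre of the underside (below the black block); x along the bar, z up. Easily gripped across y on the black block
- plug: service plug: orange disc, 64 mm diameter, 22 mm high, with an upright orange grip bar on it, 52 x 14 mm (x, y), from 20 to 56 mm above the underside; about 0.16 kg. Loose, upright. Origin: centre of the underside; x along the bar, z up. Easily gripped across y on the bar
- contactor_seat: contactor's seat: rectangular, blue floor. Fixed to the surface. Floor 4 mm thick, black rim 5 mm thick whose top is 10 mm above the work surface; inside the rim 76 x 60 mm (x, y). Origin: centre of the underside; x along the longer side, z up. The part sits on the floor with 8 mm to spare all round when centred, its long side along the seat's (either way round)
- fuse_seat: fuse's seat: rectangular, white floor. Fixed to the surface. Floor 4 mm thick, black rim 5 mm thick whose top is 10 mm above the work surface; inside the rim 126 x 56 mm (x, y). Origin: centre of the underside; x along the longer side, z up. The part sits on the floor with 8 mm to spare all round when centred, its long side along the seat's (either way round)
- busbar_seat: busbar's seat: long and narrow, copper-coloured floor. Fixed to the surface. Floor 4 mm thick, black rim 5 mm thick whose top is 10 mm above the work surface; inside the rim 146 x 46 mm (x, y). Origin: centre of the underside; x along the longer side, z up. The part sits on the floor with 8 mm to spare all round when centred, its long side along the seat's (either way round)
- plug_seat: service plug's seat: round, orange floor. Fixed to the surface. Floor 4 mm thick, black rim 5 mm thick whose top is 10 mm above the work surface, 80 mm inside diameter. Origin: centre of the underside; z up. The plug may be turned any way in it
- bowl: bystander, leave alone: steel bowl, 84 mm across the rim, 34 mm high, standing loose at the far side. Origin: centre of the underside
- screwdriver: bystander, leave alone: red-handled screwdriver, 200 mm long, lying loose roughly along world y at the far side. Origin: underside, near its middle; x from handle to tip
Not all that is in view belongs to the job. Of the things that look like the plug, take the one that is farthest to the robot's left at the start.

How it is judged:
On the way, in this order (a step that is already met when the one before it is completed fails the run):
1. contactor, fuse and busbar are in their seats while the service plug is still out of its own (horizontal distance between contactor and contactor_seat below 0.012 m and z of contactor in the frame of contactor_seat below 0.008 m and angle between each of contactor, fuse, busbar's own z axis and vertical below 0.12 rad and linear speed of each of contactor, fuse, busbar below 0.03 m/s and angle between the x axis of contactor and the x axis of contactor_seat, either way round below 0.25 rad and horizontal distance between fuse and fuse_seat below 0.012 m and z of fuse in the frame of fuse_seat below 0.008 m and angle between the x axis of fuse and the x axis of fuse_seat, either way round below 0.25 rad and horizontal distance between busbar and busbar_seat below 0.012 m and z of busbar in the frame of busbar_seat below 0.008 m and angle between the x axis of busbar and the x axis of busbar_seat, either way round below 0.25 rad and horizontal distance between plug and plug_seat above 0.08 m), for 0.2 s.
2. the service plug is in its seat (horizontal distance between plug and plug_seat below 0.012 m and z of plug in the frame of plug_seat below 0.008 m and angle between plug's own z axis and vertical below 0.12 rad and linear speed of plug below 0.03 m/s), for 0.2 s.
At the end, for the whole second after the job is handed in: Each part in its own seat: within 12 mm of the seat's centre, underside less than 8 mm above the seat's underside (floor at 4 mm), within 0.12 rad of upright, slower than 0.03 m/s, and (but for the round plug) within 0.25 rad of the seat's direction, either way round (all of step 2 and horizontal distance between contactor and contactor_seat below 0.012 m and z of contactor in the frame of contactor_seat below 0.008 m and angle between each of contactor, fuse, busbar's own z axis and vertical below 0.12 rad and linear speed of each of contactor, fuse, busbar below 0.03 m/s and angle between the x axis of contactor and the x axis of contactor_seat, either way round below 0.25 rad and horizontal distance between fuse and fuse_seat below 0.012 m and z of fuse in the frame of fuse_seat below 0.008 m and angle between the x axis of fuse and the x axis of fuse_seat, either way round below 0.25 rad and horizontal distance between busbar and busbar_seat below 0.012 m and z of busbar in the frame of busbar_seat below 0.008 m and angle between the x axis of busbar and the x axis of busbar_seat, either way round below 0.25 rad); the robot touches nothing.
It fails at once if the bowl or the screwdriver is moved by more than 25 mm (distance of any of bowl, screwdriver from where it was at the start of the episode above 0.025 m).
It fails at once if a part is dropped (faster than 0.7 m/s within 30 mm of the work surface) ((linear speed of contactor above 0.7 m/s and height (world z) of contactor below 0.03 m) or (linear speed of fuse above 0.7 m/s and height (world z) of fuse below 0.03 m) or (linear speed of busbar above 0.7 m/s and height (world z) of busbar below 0.03 m) or (linear speed of plug above 0.7 m/s and height (world z) of plug below 0.03 m)).
It also fails if it takes over 106 s, if anything falls off the work surface, if the arm or the gripper's body presses on something with over 40 N, if the wrist force passes 120 N, or if a joint passes its speed limit or range.

ROBOT

A 6-joint arm with a two-finger parallel gripper is mounted at the origin on the work surface. World frame = base frame: x ahead of the robot, y to its left, z up, the work surface at z = 0. Lengths are in m, angles in rad, forces in N, time in s.
With the tool pointing down it reaches from about 0.35 to 0.725 m from the base axis. Payload 6 kg.
Tool frame: the origin (TCP) lies between the finger pads; the fingertips stand 14 mm ahead of it and the grasp point (between the pads) lies 5 mm behind it; z points along the fingers, y is the line along which they close (so a half turn about z gives the same grasp; the last joint's range is limited). The gripper opens to 85 mm and grips with 20 to 120 N. Pads are 22 mm wide; open, the fingers measure 114 mm over their backs; the gripper's body (76 mm by 85 mm) begins 54 mm behind the grasp point. The pads swing forward as they close: fully open they stand 13 mm farther back than shut.
Start: joints at [1.451, 0.04, 0.085, 0, -1.615, -0.334], TCP at [0.263, 0.539, 0.245] pointing down, gripper open.
Joint ranges: [-2.56, 2.56], [-1.29, 2.01], [-1.08, 1.49], [-3.29, 1.98], [-2.81, -0.18], [-2.99, 2.99]. Speed limits (rad/s): [2.57, 2.57, 3.01, 3.14, 3.14, 3.14].

INTERFACE

Orientations are given as a 3x3 rotation matrix whose columns are the frame's x, y, z axes.
In Python, from workcell import get_state, get_image, manip gives the robot as it stands. The module is installed in compiled form; this text tells all that it offers.
- The arm moves only by the tool carry_out, never from a script. Its arguments are lists of equal length, an entry for each row: "slide": the shift along the tool's x, y, z in mm, a list of three; "delta_rot": the turn, a rotation vector about the tool's x, y, z in degrees, a list of three. A call has 1 to 8 rows; each row is the pose to reach, as a shift and turn from the pose commanded when the call began, along the tool's axes at that moment; what a row does not reach only later rows make up. A row lasts 1/10 s, in which the tool goes at most 50 mm and 8.59 degrees, less where a joint would pass 70% of its speed; a pose out of reach is approached as far as the arm can. A call with a gripper value outside its range is refused whole. "gripper" is the finger opening in mm, from 0 to 85.4, set as the call begins (left out, the last holds). The fingers move at their own pace and stop on an object; "force" is the grip in N (left out, the last holds). Time passes only in rows, so rows that repeat a pose let the fingers close. It gives the time, the measured TCP pose, the force, the opening and the grip force at its end, in the units of the state.
- get_state(): the state, without advancing time (a new reading comes with each control period).
- get_image(name): name is "scene" or "top"; returns a dict with "image" (400x640x3 uint8, red, green, blue), "range_z" (400x640 float32, m along the optical axis (not along the pixel's ray), 0 where there is no reading), "K" (3x3 intrinsics, pixels), "cam_to_world" (4x4, takes a point from camera to world coordinates). Camera axes: x right, y up, looking along -z (the intrinsics and any distortion apply to the point x, -y, -z); pixel columns grow to the right and rows downward; lengths in m; the calibration is good to about 2 mm. A picture is of the moment at which its call begins.
- manip.job_done(): hands the job in; it is judged then, once.
The state is a dict: "t": time; "joints": joint angles; "joint_velocities": joint speeds; "joint_torque": joint torques, N m; "position": TCP position; "eef_rot": TCP orientation; "contact_force": force on the tool from outside, world axes, zero at the start; "wrist_torque": the same for the moment, N m; "width": finger opening in m; "grasp_force": force on a finger pad.
Only numpy, scipy, OpenCV 4.12 (cv2) and the standard library are available. Lean on these libraries where they do the work, as an engineer would, in place of code of your own. Each camera call takes 0.05 s, during which the arm holds its last target. There are 200 camera calls.

## Working session

There is one attempt and no reset: what is moved stays moved. The work goes in short steps, Python scripts to look and compute and a tool call to move; the robot and the scene stay as the last step left them, time stands still between calls to the robot, and variables do not carry over. Pictures are saved under pics/ and viewed, at most 14 in all, crops included, and the job is handed in when it is done.

Besides the shell and the picture viewer there is one more tool, called after "Request:" as name(argument=value, ...), one argument or row to a line, values as JSON. carry_out: Moves the arm, as the interface text tells. Its arguments: {"type":"object","properties":{"slide":{"type":"array","items":{"type":"array","items":{"type":"number"}}},"delta_rot":{"type":"array","items":{"type":"array","items":{"type":"number"}}},"gripper":{"type":"number"},"force":{"type":"number"}},"required":["slide","delta_rot"]}

```bash
mkdir -p pics; python3 - <<'E'
from workcell import get_state,get_image
import cv2,numpy as np
for n in("top","scene"):
    d=get_image(n); np.savez(n+"0.npz",**d); cv2.imwrite(f"pics/{n}0.png",d["image"][...,::-1])
    print(n,d["K"].tolist(),np.round(d["cam_to_world"],3).tolist(),[k for k in d])
s=get_state();print(s["t"],s["position"],np.round(s["eef_rot"],3),s["width"])
E
```

```text
top [[410.7776405354217, 0.0, 318.87150270472296], [0.0, 410.7776405354217, 196.67667366730066], [0.0, 0.0, 1.0]] [[0.003, 0.981, -0.192, 0.377], [-1.0, 0.004, 0.004, 0.017], [0.005, 0.192, 0.981, 0.991], [0.0, 0.0, 0.0, 1.0]] ['image', 'range_z', 'K', 'cam_to_world']
scene [[435.01520646601193, 0.0, 323.6152336858161], [0.0, 435.01520646601193, 196.55618454308492], [0.0, 0.0, 1.0]] [[-0.097, -0.806, 0.584, 1.187], [0.995, -0.078, 0.058, 0.047], [-0.001, 0.587, 0.81, 0.902], [0.0, 0.0, 0.0, 1.0]] ['image', 'range_z', 'K', 'cam_to_world']
0.1 [0.26286743 0.53903426 0.24436925] [[ 0.899 -0.438 -0.001]
 [-0.438 -0.899 -0.002]
 [ 0.     0.002 -1.   ]] 0.08535888462619069
```

View pics/top0.png

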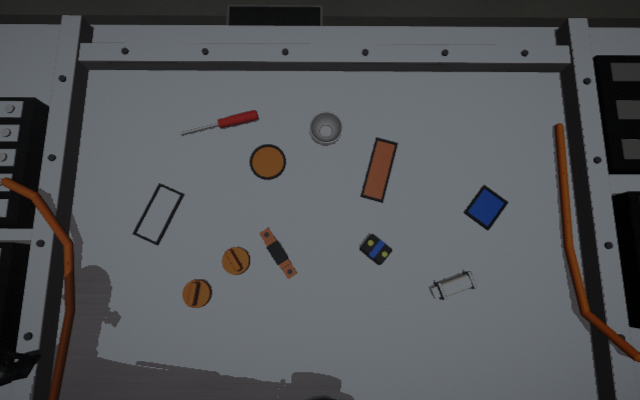

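View pics/scene0.png

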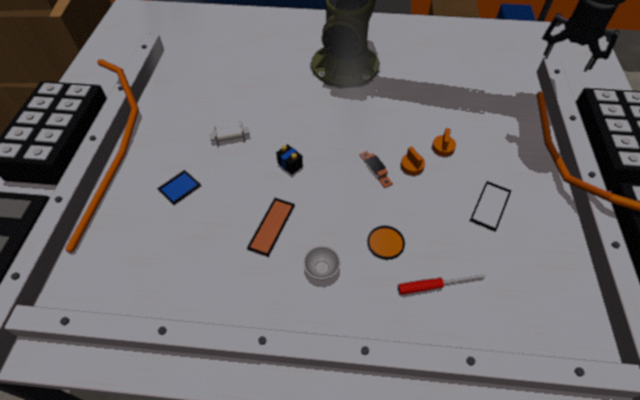

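The top view shows: the contactor at (376,249), fuse at (454,286) and busbar at (279,253). The seats are blue at (486,207), white at (159,214), copper at (379,170) and orange at (268,162). The bowl is at (326,128) and the screwdriver at (220,123).
The two plug candidates are at (197,293) and (236,261). World +y is image left, so (197,293) is farthest to the robot's left and is the one meant; I'll confirm it in a crop.

```bash
cat > h.py <<'E'
import numpy as np,cv2
def cloud(d):
    v,u=np.mgrid[:400,:640].astype(float); z=d["range_z"]; K=d["K"]
    p=np.stack([(u-K[0,2])/K[0,0]*z,-(v-K[1,2])/K[1,1]*z,-z],-1)
    M=d["cam_to_world"]; P=p@M[:3,:3].T+M[:3,3]; P[z==0]=np.nan; return P
def ray(d,uv,z):
    uv=np.asarray(uv,float).reshape(-1,2);K=d["K"];M=d["cam_to_world"]
    r=np.c_[(uv[:,0]-K[0,2])/K[0,0],-(uv[:,1]-K[1,2])/K[1,1],-np.ones(len(uv))]@M[:3,:3].T
    return (M[:3,3]+r*((z-M[2,3])/r[:,2])[:,None])[:,:2]
def rect(xy):
    (c,s,a)=cv2.minAreaRect((np.asarray(xy)*1000).astype(np.float32))
    if s[0]<s[1]: s=s[::-1];a+=90
    return np.round(c,1),np.round(s,1),round((a+90)%180-90,1)  # centre mm, sizes, long-axis deg
def comps(d,mask,z,amin=60,roi=(90,100,560,320)):
    m=np.zeros((400,640),np.uint8);x0,y0,x1,y1=roi;m[y0:y1,x0:x1]=mask[y0:y1,x0:x1]
    out=[]
    for c in cv2.findContours(m,cv2.RETR_CCOMP,cv2.CHAIN_APPROX_NONE)[0]:
        if cv2.contourArea(c)>amin: out.append((c.reshape(-1,2).mean(0).round(),rect(ray(d,c,z))))
    return out
E
python3 - <<'E'
from h import *
for n in("top","scene"):
    d=dict(np.load(n+"0.npz"));P=cloud(d);Z=P[...,2]
    I=d["image"];H=cv2.cvtColor(I,cv2.COLOR_RGB2HSV);h,s,v=[H[...,i] for i in range(3)]
    roi=(90,100,560,320) if n=="top" else (140,90,520,300)
    print(n,"table z",np.nanmedian(Z[200:300,250:350]))
    m=((Z>.014)&(Z<.1)).astype(np.uint8)
    N,L=cv2.connectedComponents(m)
    for i in range(1,N):
        q=L==i
        if q.sum()>25 and q.sum()<3000:
            vu=np.argwhere(q).mean(0)
            if roi[0]<vu[1]<roi[2] and roi[1]<vu[0]<roi[3]:
                print(vu[::-1].round(),q.sum(),rect(P[q][:,:2]),"ztop",np.round(np.nanpercentile(Z[q],[5,50,95]),3))
    print("blue",comps(d,(h>105)&(h<130)&(s>150)&(v>60),.007,60,roi))
    print("orange",comps(d,(h<22)&(s>110)&(v>60),.007,60,roi))
    g=cv2.cvtColor(I,cv2.COLOR_RGB2GRAY)
    print("dark",comps(d,g<75,.005,100,roi))
d=dict(np.load("top0.npz"))["image"][...,::-1]
cv2.imwrite("pics/crop.png",np.hstack([cv2.resize(d[220:320,165:305],None,fx=3.5,fy=3.5,interpolation=2)[:, :], cv2.resize(d[225:305,420:490],(306,350),interpolation=2)]))
E
```

```text
top table z 0.0007253009805069377
[231. 120.] 465 (array([754.8, 267. ]), array([199.4,  25.8]), -76.8) ztop [0.015 0.023 0.027]
[325. 125.] 525 (array([739.6,  -1.5]), array([82., 81.]), 45.5) ztop [0.015 0.026 0.036]
[375. 249.] 554 (array([ 442. , -117.7]), array([60.1, 44.9]), 50.9) ztop [0.033 0.049 0.059]
[277. 252.] 396 (array([433.7, 111.6]), array([73.7, 29.9]), 33.4) ztop [0.022 0.028 0.031]
[235. 260.] 600 (array([414.6, 208.7]), array([62.6, 61.5]), 1.6) ztop [0.019 0.024 0.058]
[454. 285.] 726 (array([ 360.5, -300. ]), array([110.7,  40.2]), -70.8) ztop [0.021 0.034 0.042]
[196. 293.] 627 (array([339.2, 296.2]), array([62.4, 60.5]), -89.3) ztop [0.02  0.024 0.057]
blue [(array([376., 249.]), (array([ 443.8, -123.9]), array([45.6, 14.7]), -39.6)), (array([486., 207.]), (array([ 545.7, -393.1]), array([73.4, 58.6]), -37.9))]
orange [(array([196., 294.]), (array([338.7, 299.1]), array([61.9, 60.5]), 3.1)), (array([196., 292.]), (array([338.6, 299.6]), array([57.1, 17.6]), -1.8)), (array([287., 268.]), (array([396.6,  86.8]), array([39.8, 24.7]), 33.9)), (array([235., 260.])
[... 3209 characters left out ...]
)), (array([271., 227.]), (array([ 638.8, -135.4]), array([159.2,  57.5]), -15.4)), (array([271., 227.]), (array([ 637.9, -135.5]), array([145.1,  45.3]), -15.4)), (array([490., 206.]), (array([525.9, 402.3]), array([141.5,  64.8]), -23.4)), (array([491., 205.]), (array([524.3, 402.9]), array([130.2,  62.1]), -23.6)), (array([179., 187.]), (array([ 544.2, -393.2]), array([85.9, 75.5]), -38.1)), (array([377., 168.]), (array([429.5, 116.5]), array([81.5, 37.6]), 31.9)), (array([412., 165.]), (array([406. , 212.4]), array([85.9, 58.7]), -21.7)), (array([289., 160.]), (array([ 425. , -122.4]), array([92.4, 68.6]), 49.1)), (array([443., 147.]), (array([334.4, 290.2]), array([79.7, 56.6]), 18.1))]
```

View pics/crop.png

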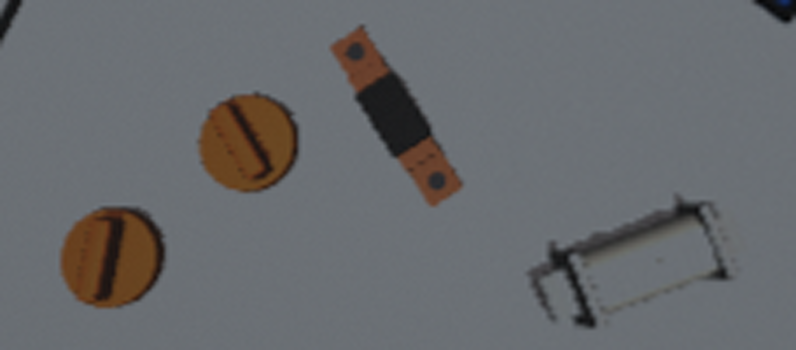

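The crop shows two orange plugs; the one at crop (110,257), i.e. image (197,293), has the larger y (296 mm against 208 mm), so it is the service plug. The busbar lies at crop (395,115) and the fuse at about (640,265).

```bash
cat > plan.py <<'E'
import sys,numpy as np
from scipy.spatial.transform import Rotation as Ro
from workcell import get_state
# args: x,y,z(mm),yaw(deg) ... -> slide mm, turn about tool z deg, from the present pose
s=get_state();R=np.array(s["eef_rot"]);p=np.array(s["position"])*1000
y0=np.degrees(np.arctan2(R[1,0],R[0,0]))
print("t",round(s["t"],1),"p",p.round(1),"yaw",round(y0,1),"tilt",np.round(R[:2,2]*57.3,2),"q6",round(s["joints"][5],2),"w",round(s["width"]*1000,1),"F",np.round(s["contact_force"],1),"g",round(float(np.max(s["grasp_force"])),1))
for a in sys.argv[1:]:
    x,y,z,w=map(float,a.split(","))
    w=np.radians(w);T=np.array([[np.cos(w),np.sin(w),0],[np.sin(w),-np.cos(w),0],[0,0,-1]])
    print(a,"slide",(R.T@(np.array([x,y,z])-p)).round(0),"rot",np.degrees(Ro.from_matrix(R.T@T).as_rotvec()).round(1))
E
python3 - <<'E'
from h import *
for n in("top","scene"):
    P=cloud(dict(np.load(n+"0.npz")))
    for lo,hi,c in((.045,.065,(.34,.296)),(.04,.053,(.442,-.118)),(.02,.04,(.434,.111))):
        q=(P[...,2]>lo)&(P[...,2]<hi)&(np.hypot(P[...,0]-c[0],P[...,1]-c[1])<.05);print(n,q.sum(),rect(P[q][:,:2]))
E
python3 plan.py 434,111.3,110,33.5 434,111.3,23,33.5
```

```text
top 176 (array([340.3, 296.4]), array([51.2, 15. ]), -7.7)
top 454 (array([ 442. , -117.7]), array([59.9, 44.8]), 50.6)
top 390 (array([433.7, 111.6]), array([73.6, 29.9]), 33.0)
scene 89 (array([339.8, 295.4]), array([54.6, 14.1]), -8.3)
scene 298 (array([ 441.7, -118.8]), array([63.3, 45.9]), 50.1)
scene 263 (array([433.8, 110.5]), array([75. , 31.1]), 34.5)
t 0.1 p [262.9 539.  244.4] yaw -26.0 tilt [-0.03 -0.09] q6 -0.33 w 85.4 F [-0.  -0.2  0. ] g 0.0
434,111.3,110,33.5 slide [341. 309. 135.] rot [  0.1   0.  -59.5]
434,111.3,23,33.5 slide [341. 309. 222.] rot [  0.1   0.  -59.5]
```

Request:
carry_out(
  slide=[
    [341,309,135],
    [341,309,135],
    [341,309,135],
    [341,309,135],
    [341,309,135],
    [341,309,135],
    [341,309,135],
    [341,309,135],
  ],
  delta_rot=[
    [0,0,-59.5],
    [0,0,-59.5],
    [0,0,-59.5],
    [0,0,-59.5],
    [0,0,-59.5],
    [0,0,-59.5],
    [0,0,-59.5],
    [0,0,-59.5],
  ],
  gripper=60,
)

```text
t: 0.9
position: [0.4029, 0.1891, 0.1347]
eef_rot: [[0.831, 0.556, 0.0], [0.556, -0.831, 0.001], [0.001, -0.0, -1.0]]
contact_force: [1.0, 0.7, -0.1]
width: 0.0603
grasp_force: 0.0
```

```bash
python3 plan.py 434,111.3,80,33.5 434,111.3,23,33.5
```

```text
t 0.9 p [402.9 189.1 134.7] yaw 33.8 tilt [0.02 0.03] q6 1.26 w 60.3 F [ 1.   0.7 -0.1] g 0.0
434,111.3,80,33.5 slide [-17.  82.  55.] rot [-0.  -0.   0.3]
434,111.3,23,33.5 slide [-17.  82. 112.] rot [-0.  -0.   0.3]
```

Request:
carry_out(
  slide=[
    [-17,82,45],
    [-17,82,45],
    [-17,82,45],
    [-17,82,45],
    [-17,82,45],
  ],
  delta_rot=[
    [0,0,0],
    [0,0,0],
    [0,0,0],
    [0,0,0],
    [0,0,0],
  ],
)

```text
t: 1.4
position: [0.4341, 0.1135, 0.0908]
eef_rot: [[0.834, 0.552, 0.001], [0.552, -0.834, 0.0], [0.001, 0.0, -1.0]]
contact_force: [-0.3, -0.2, 0.1]
width: 0.0599
grasp_force: 0.0
```

```bash
python3 plan.py 434,111.3,23,33.5
```

```text
t 1.4 p [434.1 113.5  90.8] yaw 33.5 tilt [0.05 0.02] q6 1.45 w 59.9 F [-0.3 -0.2  0.1] g 0.0
434,111.3,23,33.5 slide [-1.  2. 68.] rot [ 0.  -0.1  0. ]
```

Request:
carry_out(
  slide=[
    [-1,2,30],
    [-1,2,55],
    [-1,2,67],
    [-1,2,67],
    [-1,2,67],
  ],
  delta_rot=[
    [0,0,0],
    [0,0,0],
    [0,0,0],
    [0,0,0],
    [0,0,0],
  ],
)

```text
t: 1.9
position: [0.4347, 0.1115, 0.0245]
eef_rot: [[0.833, 0.553, 0.002], [0.553, -0.833, 0.0], [0.001, 0.001, -1.0]]
contact_force: [0.3, 0.1, -0.6]
width: 0.0604
grasp_force: 0.0
```

Request:
carry_out(
  slide=[
    [0,0,0],
    [0,0,0],
    [0,0,0],
    [0,0,0],
    [0,0,0],
    [0,0,-20],
    [0,0,-60],
    [0,0,-60],
  ],
  delta_rot=[
    [0,0,0],
    [0,0,0],
    [0,0,0],
    [0,0,0],
    [0,0,0],
    [0,0,0],
    [0,0,0],
    [0,0,0],
  ],
  gripper=10,
  force=50,
)

```text
t: 2.7
position: [0.4366, 0.1116, 0.0885]
eef_rot: [[0.834, 0.552, 0.008], [0.552, -0.834, 0.003], [0.008, 0.002, -1.0]]
contact_force: [0.9, 0.2, -0.7]
width: 0.0291
grasp_force: 49.9
```

```bash
python3 plan.py 639.5,-135.2,75,-15.4 639.5,-135.2,28,-15.4
```

```text
t 2.7 p [436.6 111.6  88.5] yaw 33.5 tilt [0.44 0.18] q6 1.45 w 29.1 F [ 0.9  0.2 -0.7] g 49.9
639.5,-135.2,75,-15.4 slide [ 33. 318.  14.] rot [-0.1 -0.5 48.9]
639.5,-135.2,28,-15.4 slide [ 32. 318.  61.] rot [-0.1 -0.5 48.9]
```

Request:
carry_out(
  slide=[
    [33,318,10],
    [33,318,10],
    [33,318,10],
    [33,318,10],
    [33,318,10],
    [33,318,10],
    [33,318,10],
    [33,318,10],
  ],
  delta_rot=[
    [0,0,49],
    [0,0,49],
    [0,0,49],
    [0,0,49],
    [0,0,49],
    [0,0,49],
    [0,0,49],
    [0,0,49],
  ],
)

```text
t: 3.5
position: [0.6374, -0.139, 0.0708]
eef_rot: [[0.963, -0.271, -0.003], [-0.271, -0.963, -0.0], [-0.003, 0.001, -1.0]]
contact_force: [-0.2, 0.4, -2.0]
width: 0.029
grasp_force: 50.1
```

Request:
carry_out(
  slide=[
    [0,0,0],
    [0,0,0],
  ],
  delta_rot=[
    [0,0,0],
    [0,0,0],
  ],
)

```text
t: 3.7
position: [0.6367, -0.1357, 0.0729]
eef_rot: [[0.964, -0.267, -0.001], [-0.267, -0.964, 0.0], [-0.001, -0.0, -1.0]]
contact_force: [-0.1, 0.2, -1.5]
width: 0.0288
grasp_force: 50.1
```

```bash
python3 plan.py 639.5,-135.2,28,-15.4
```

```text
t 3.7 p [ 636.7 -135.7   72.9] yaw -15.5 tilt [-0.03  0.01] q6 1.2 w 28.8 F [-0.1  0.2 -1.5] g 50.1
639.5,-135.2,28,-15.4 slide [ 3. -1. 45.] rot [-0.   0.  -0.1]
```

Request:
carry_out(
  slide=[
    [3,-1,20],
    [3,-1,33],
    [3,-1,39],
    [3,-1,43],
    [3,-1,45],
    [3,-1,45],
    [3,-1,45],
  ],
  delta_rot=[
    [0,0,0],
    [0,0,0],
    [0,0,0],
    [0,0,0],
    [0,0,0],
    [0,0,0],
    [0,0,0],
  ],
)

```text
t: 4.4
position: [0.6407, -0.1361, 0.0288]
eef_rot: [[0.964, -0.267, 0.001], [-0.267, -0.964, -0.0], [0.001, -0.0, -1.0]]
contact_force: [0.7, -0.1, -2.2]
width: 0.0289
grasp_force: 50.2
```

Request:
carry_out(
  slide=[
    [0,0,1],
    [0,0,2],
    [0,0,2],
  ],
  delta_rot=[
    [0,0,0],
    [0,0,0],
    [0,0,0],
  ],
)

```text
t: 4.7
position: [0.6408, -0.1362, 0.0286]
eef_rot: [[0.964, -0.267, 0.001], [-0.267, -0.964, -0.001], [0.002, 0.0, -1.0]]
contact_force: [-4.9, 1.7, 8.7]
width: 0.0289
grasp_force: 51.3
```

Contact with the floor. Release, and rise.

Request:
carry_out(
  slide=[
    [0,0,-1],
    [0,0,-1],
    [0,0,-1],
    [0,0,-20],
    [0,0,-70],
    [0,0,-90],
    [0,0,-90],
  ],
  delta_rot=[
    [0,0,0],
    [0,0,0],
    [0,0,0],
    [0,0,0],
    [0,0,0],
    [0,0,0],
    [0,0,0],
  ],
  gripper=70,
)

```text
t: 5.4
position: [0.6425, -0.1366, 0.1214]
eef_rot: [[0.964, -0.267, 0.008], [-0.267, -0.964, -0.001], [0.008, -0.001, -1.0]]
contact_force: [-0.5, -0.2, 0.4]
width: 0.0698
grasp_force: 0.0
```

```bash
python3 plan.py 442,-118,110,50.5 442,-118,30,50.5
```

```text
t 5.4 p [ 642.5 -136.6  121.4] yaw -15.5 tilt [ 0.45 -0.06] q6 1.2 w 69.8 F [-0.5 -0.2  0.4] g 0.0
442,-118,110,50.5 slide [-198.   36.   10.] rot [  0.2  -0.4 -66. ]
442,-118,30,50.5 slide [-199.   36.   90.] rot [  0.2  -0.4 -66. ]
```

Request:
carry_out(
  slide=[
    [-198,36,10],
    [-198,36,10],
    [-198,36,10],
    [-198,36,10],
    [-198,36,10],
    [-198,36,10],
    [-198,36,10],
    [-198,36,10],
  ],
  delta_rot=[
    [0,0,-66],
    [0,0,-66],
    [0,0,-66],
    [0,0,-66],
    [0,0,-66],
    [0,0,-66],
    [0,0,-66],
    [0,0,-66],
  ],
)

```text
t: 6.2
position: [0.4395, -0.1179, 0.1057]
eef_rot: [[0.632, 0.775, -0.0], [0.775, -0.632, 0.0], [-0.0, -0.0, -1.0]]
contact_force: [-0.3, 0.5, -0.2]
width: 0.0699
grasp_force: 0.0
```

Request:
carry_out(
  slide=[
    [0,0,0],
    [0,0,0],
  ],
  delta_rot=[
    [0,0,0],
    [0,0,0],
  ],
)

```text
t: 6.4
position: [0.4397, -0.1179, 0.1057]
eef_rot: [[0.638, 0.77, -0.001], [0.77, -0.638, -0.0], [-0.0, -0.0, -1.0]]
contact_force: [-0.5, -0.2, -0.0]
width: 0.07
grasp_force: 0.0
```

```bash
python3 plan.py 442,-118,30,50.5; python3 - <<'E'
from h import *
from workcell import get_image
d=get_image("scene");cv2.imwrite("pics/s1.png",cv2.resize(d["image"][100:300,150:450,::-1],None,fx=2.6,fy=2.6,interpolation=2))
I=d["image"]; P=cloud(d);Z=P[...,2]
q=(Z>.022)&(Z<.045)&(np.hypot(P[...,0]-.64,P[...,1]+.135)<.05);print(rect(P[q][:,:2]),np.nanpercentile(Z[q],[50,95]))
E
```

```text
t 6.4 p [ 439.7 -117.9  105.7] yaw 50.3 tilt [-0.04 -0.01] q6 2.27 w 70.0 F [-0.5 -0.2 -0. ] g 0.0
442,-118,30,50.5 slide [ 1.  2. 76.] rot [-0.   0.  -0.2]
(array([ 639.7, -135.4]), array([75.4, 32.2]), -14.1) [0.03132865 0.03456904]
```

View pics/s1.png

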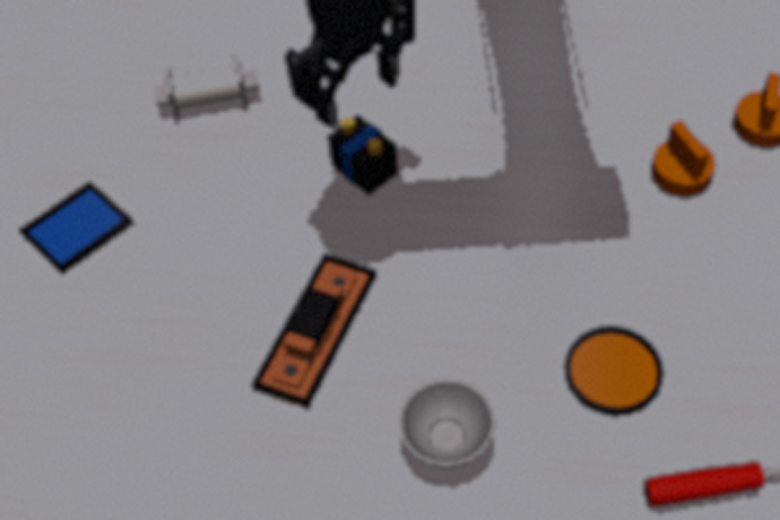

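The picture shows the busbar flat and centred in its copper seat (crop ≈ (315,330); measured (639.7,-135.4) against seat (639.5,-135.2)). The gripper hangs over the contactor (crop ≈ (362,153)). Next: grasp the contactor.

Request:
carry_out(
  slide=[
    [1,2,35],
    [1,2,62],
    [1,2,75],
    [1,2,75],
    [1,2,75],
  ],
  delta_rot=[
    [0,0,0],
    [0,0,0],
    [0,0,0],
    [0,0,0],
    [0,0,0],
  ],
)

```text
t: 6.95
position: [0.4427, -0.1186, 0.0323]
eef_rot: [[0.636, 0.771, 0.001], [0.771, -0.636, -0.001], [0.0, 0.001, -1.0]]
contact_force: [0.5, 0.3, 1.6]
width: 0.0697
grasp_force: 0.0
```

Request:
carry_out(
  slide=[
    [0,0,0],
    [0,0,0],
    [0,0,0],
    [0,0,0],
    [0,0,0],
    [0,0,-20],
    [0,0,-60],
    [0,0,-60],
  ],
  delta_rot=[
    [0,0,0],
    [0,0,0],
    [0,0,0],
    [0,0,0],
    [0,0,0],
    [0,0,0],
    [0,0,0],
    [0,0,0],
  ],
  gripper=25,
  force=50,
)

```text
t: 7.75
position: [0.4447, -0.1188, 0.0966]
eef_rot: [[0.636, 0.772, 0.008], [0.772, -0.636, -0.001], [0.004, 0.007, -1.0]]
contact_force: [1.2, -0.3, -1.1]
width: 0.0433
grasp_force: 52.4
```

```bash
python3 plan.py 545,-393,80,-38.2
```

```text
t 7.8 p [ 444.7 -118.8   96.6] yaw 50.5 tilt [ 0.48 -0.06] q6 2.27 w 43.3 F [ 1.2 -0.3 -1.1] g 52.4
545,-393,80,-38.2 slide [-148.  252.   18.] rot [ 0.1 -0.5 88.7]
```

Request:
carry_out(
  slide=[
    [-148,252,15],
    [-148,252,15],
    [-148,252,15],
    [-148,252,15],
    [-148,252,15],
    [-148,252,15],
    [-148,252,15],
    [-148,252,15],
  ],
  delta_rot=[
    [0,0,88.7],
    [0,0,88.7],
    [0,0,88.7],
    [0,0,88.7],
    [0,0,88.7],
    [0,0,88.7],
    [0,0,88.7],
    [0,0,88.7],
  ],
)

```text
t: 8.55
position: [0.5414, -0.3938, 0.0728]
eef_rot: [[0.947, -0.322, -0.004], [-0.322, -0.947, 0.002], [-0.005, -0.001, -1.0]]
contact_force: [0.4, 0.8, -1.9]
width: 0.0433
grasp_force: 52.8
```

```bash
python3 plan.py 545,-393,80,-38.2
```

```text
t 8.6 p [ 541.4 -393.8   72.8] yaw -18.8 tilt [-0.23  0.13] q6 1.58 w 43.3 F [ 0.4  0.8 -1.9] g 52.8
545,-393,80,-38.2 slide [ 3. -2. -7.] rot [-0.   0.3 19.4]
```

Request:
carry_out(
  slide=[
    [3,-2,-4],
    [3,-2,-4],
    [3,-2,-4],
    [3,-2,-4],
    [3,-2,-4],
  ],
  delta_rot=[
    [0,0,19],
    [0,0,19],
    [0,0,19],
    [0,0,19],
    [0,0,19],
  ],
)

```text
t: 9.05
position: [0.5456, -0.3917, 0.0792]
eef_rot: [[0.797, -0.605, -0.001], [-0.605, -0.797, 0.001], [-0.001, 0.0, -1.0]]
contact_force: [0.1, 0.3, -2.3]
width: 0.0438
grasp_force: 52.9
```

```bash
python3 plan.py 545,-393,35,-38.2
```

```text
t 9.1 p [ 545.6 -391.7   79.2] yaw -37.2 tilt [-0.07  0.04] q6 1.25 w 43.8 F [ 0.1  0.3 -2.3] g 52.9
545,-393,35,-38.2 slide [ 0.  1. 44.] rot [0.  0.1 1. ]
```

Request:
carry_out(
  slide=[
    [0,1,20],
    [0,1,33],
    [0,1,39],
    [0,1,42],
    [0,1,44],
    [0,1,45],
    [0,1,45],
    [0,1,45],
  ],
  delta_rot=[
    [0,0,1],
    [0,0,1],
    [0,0,1],
    [0,0,1],
    [0,0,1],
    [0,0,1],
    [0,0,1],
    [0,0,1],
  ],
)

```text
t: 9.85
position: [0.5456, -0.3932, 0.0368]
eef_rot: [[0.785, -0.619, 0.001], [-0.619, -0.785, -0.001], [0.002, 0.0, -1.0]]
contact_force: [-3.5, 2.7, 5.2]
width: 0.0435
grasp_force: 53.9
```

Request:
carry_out(
  slide=[
    [0,0,0],
    [0,0,0],
    [0,0,0],
    [0,0,-20],
    [0,0,-60],
    [0,0,-80],
    [0,0,-80],
  ],
  delta_rot=[
    [0,0,0],
    [0,0,0],
    [0,0,0],
    [0,0,0],
    [0,0,0],
    [0,0,0],
    [0,0,0],
  ],
  gripper=70,
)

```text
t: 10.55
position: [0.547, -0.3939, 0.12]
eef_rot: [[0.785, -0.619, 0.006], [-0.619, -0.785, -0.004], [0.007, -0.001, -1.0]]
contact_force: [-0.0, -0.7, 0.6]
width: 0.0699
grasp_force: 0.0
```

```bash
python3 plan.py 360.5,-300.2,100,-70.4
```

```text
t 10.6 p [ 547.  -393.9  120. ] yaw -38.2 tilt [ 0.37 -0.22] q6 1.23 w 69.9 F [-0.  -0.7  0.6] g 0.0
360.5,-300.2,100,-70.4 slide [-205.   42.   18.] rot [-0.2 -0.4 32.2]
```

Request:
carry_out(
  slide=[
    [-205,42,15],
    [-205,42,15],
    [-205,42,15],
    [-205,42,15],
    [-205,42,15],
    [-205,42,15],
    [-205,42,15],
    [-205,42,15],
  ],
  delta_rot=[
    [0,0,32],
    [0,0,32],
    [0,0,32],
    [0,0,32],
    [0,0,32],
    [0,0,32],
    [0,0,32],
    [0,0,32],
  ],
  gripper=65,
)

```text
t: 11.35
position: [0.3592, -0.2991, 0.1001]
eef_rot: [[0.338, -0.941, -0.0], [-0.941, -0.338, -0.0], [-0.0, 0.0, -1.0]]
contact_force: [-0.3, 0.6, -0.6]
width: 0.0649
grasp_force: 0.0
```

```bash
python3 plan.py 360.5,-300.2,23,-70.4
```

```text
t 11.3 p [ 359.2 -299.1  100.1] yaw -70.2 tilt [-0.02 -0.01] q6 0.61 w 64.9 F [-0.3  0.6 -0.6] g 0.0
360.5,-300.2,23,-70.4 slide [ 1. -1. 77.] rot [0.  0.  0.2]
```

Request:
carry_out(
  slide=[
    [1,-1,35],
    [1,-1,62],
    [1,-1,75],
    [1,-1,76],
    [1,-1,76],
  ],
  delta_rot=[
    [0,0,0],
    [0,0,0],
    [0,0,0],
    [0,0,0],
    [0,0,0],
  ],
)

```text
t: 11.85
position: [0.3602, -0.2999, 0.0249]
eef_rot: [[0.338, -0.941, -0.0], [-0.941, -0.338, -0.001], [0.001, 0.0, -1.0]]
contact_force: [0.1, -0.3, 0.2]
width: 0.0652
grasp_force: 0.0
```

Request:
carry_out(
  slide=[
    [0,0,0],
    [0,0,0],
    [0,0,0],
    [0,0,0],
    [0,0,0],
    [0,0,-20],
    [0,0,-65],
    [0,0,-90],
  ],
  delta_rot=[
    [0,0,0],
    [0,0,0],
    [0,0,0],
    [0,0,0],
    [0,0,0],
    [0,0,0],
    [0,0,0],
    [0,0,0],
  ],
  gripper=18,
  force=50,
)

```text
t: 12.65
position: [0.3599, -0.2997, 0.1169]
eef_rot: [[0.338, -0.941, 0.002], [-0.941, -0.338, -0.001], [0.002, -0.001, -1.0]]
contact_force: [0.9, -0.9, -2.0]
width: 0.0319
grasp_force: 50.4
```

```bash
python3 plan.py 526,402.5,120,-23.5; python3 - <<'E'
from h import *
from workcell import get_image
d=get_image("top");P=cloud(d);Z=P[...,2]
q=(Z>.035)&(Z<.058)&(np.hypot(P[...,0]-.545,P[...,1]+.393)<.05);print(rect(P[q][:,:2]),np.nanpercentile(Z[q],[50,95]))
cv2.imwrite("pics/t2.png",d["image"][...,::-1])
E
```

```text
t 12.7 p [ 359.9 -299.7  116.9] yaw -70.2 tilt [ 0.11 -0.08] q6 0.61 w 31.9 F [ 0.9 -0.9 -2. ] g 50.4
526,402.5,120,-23.5 slide [-605. -394.   -4.] rot [ -0.   -0.1 -46.7]
(array([ 544.5, -390.4]), array([60.8, 44.7]), -39.1) [0.05236888 0.05546301]
```

View pics/t2.png

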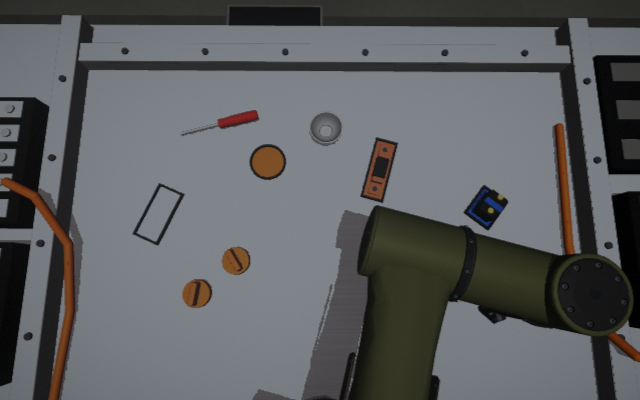

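The picture shows the contactor in its blue seat at (487,207), measured 3 mm off centre. The busbar is in its seat at (379,170), and the arm is holding the fuse at right. I'll carry the fuse over.

Request:
carry_out(
  slide=[
    [-605,-394,-4],
    [-605,-394,-4],
    [-605,-394,-4],
    [-605,-394,-4],
    [-605,-394,-4],
    [-605,-394,-4],
    [-605,-394,-4],
    [-605,-394,-4],
  ],
  delta_rot=[
    [0,0,-46.7],
    [0,0,-46.7],
    [0,0,-46.7],
    [0,0,-46.7],
    [0,0,-46.7],
    [0,0,-46.7],
    [0,0,-46.7],
    [0,0,-46.7],
  ],
)

```text
t: 13.5
position: [0.4513, 0.0921, 0.1159]
eef_rot: [[0.917, -0.399, -0.0], [-0.399, -0.917, 0.001], [-0.001, -0.0, -1.0]]
contact_force: [1.2, -0.5, -1.9]
width: 0.0325
grasp_force: 50.5
```

```bash
python3 plan.py 526,402.5,100,-23.5
```

```text
t 13.5 p [451.3  92.1 115.9] yaw -23.5 tilt [-0.02  0.03] q6 0.52 w 32.5 F [ 1.2 -0.5 -1.9] g 50.5
526,402.5,100,-23.5 slide [ -55. -314.   16.] rot [-0.  0. -0.]
```

Request:
carry_out(
  slide=[
    [-55,-314,10],
    [-55,-314,20],
    [-55,-314,20],
    [-55,-314,20],
    [-55,-314,30],
    [-55,-314,40],
    [-55,-314,40],
    [-55,-314,40],
  ],
  delta_rot=[
    [0,0,0],
    [0,0,0],
    [0,0,0],
    [0,0,0],
    [0,0,0],
    [0,0,0],
    [0,0,0],
    [0,0,0],
  ],
)

```text
t: 14.3
position: [0.5255, 0.4014, 0.0721]
eef_rot: [[0.917, -0.398, -0.004], [-0.398, -0.917, -0.004], [-0.002, 0.005, -1.0]]
contact_force: [-0.1, -0.5, -3.0]
width: 0.0324
grasp_force: 50.5
```

Request:
carry_out(
  slide=[
    [0,0,0],
    [0,0,0],
  ],
  delta_rot=[
    [0,0,0],
    [0,0,0],
  ],
)

```text
t: 14.5
position: [0.5268, 0.3989, 0.0764]
eef_rot: [[0.916, -0.4, -0.0], [-0.4, -0.916, -0.0], [-0.0, 0.0, -1.0]]
contact_force: [-0.5, -0.6, -1.3]
width: 0.032
grasp_force: 50.5
```

```bash
python3 plan.py 526,402.5,28,-23.5; python3 - <<'E'
from h import *
from workcell import get_image
for n in("top","scene"):
    d=get_image(n);P=cloud(d);Z=P[...,2]
    cv2.imwrite(f"pics/f_{n}.png",d["image"][...,::-1])
    np.savez(n+"f.npz",**d)
a=cv2.imread("pics/f_top.png")[150:280,90:230];b=cv2.imread("pics/f_scene.png")[130:260,420:560]
cv2.imwrite("pics/f.png",cv2.resize(np.hstack([a,b]),None,fx=2.8,fy=2.8,interpolation=2))
E
```

```text
t 14.5 p [526.8 398.9  76.4] yaw -23.6 tilt [-0.01 -0.01] q6 0.21 w 32.0 F [-0.5 -0.6 -1.3] g 50.5
526,402.5,28,-23.5 slide [-2. -3. 48.] rot [ 0.   0.  -0.1]
```

View pics/f.png

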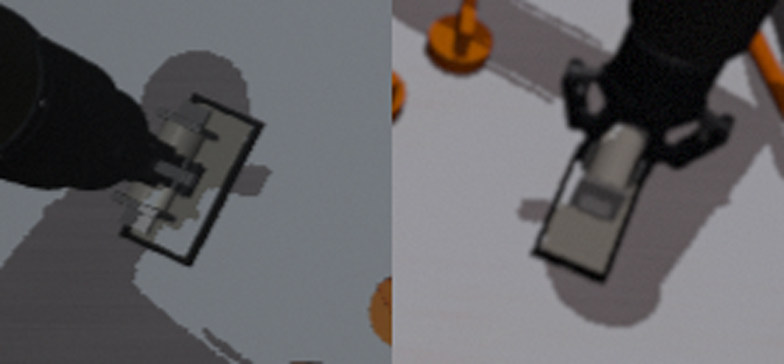

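The fuse hangs level above its white seat (left crop ≈ (175,165), right crop ≈ (605,175)) and is aligned with it. Lowering it now.

Request:
carry_out(
  slide=[
    [-2,-3,20],
    [-2,-3,35],
    [-2,-3,42],
    [-2,-3,45],
    [-2,-3,47],
    [-2,-3,47],
    [-2,-3,48],
    [-2,-3,48],
  ],
  delta_rot=[
    [0,0,0],
    [0,0,0],
    [0,0,0],
    [0,0,0],
    [0,0,0],
    [0,0,0],
    [0,0,0],
    [0,0,0],
  ],
)

```text
t: 15.4
position: [0.5267, 0.4035, 0.0299]
eef_rot: [[0.917, -0.399, 0.001], [-0.399, -0.917, 0.001], [0.001, -0.001, -1.0]]
contact_force: [-2.9, -1.9, 4.9]
width: 0.0324
grasp_force: 51.3
```

Request:
carry_out(
  slide=[
    [0,0,0],
    [0,0,0],
    [0,0,0],
    [0,0,-15],
    [0,0,-50],
    [0,0,-90],
    [0,0,-90],
  ],
  delta_rot=[
    [0,0,0],
    [0,0,0],
    [0,0,0],
    [0,0,0],
    [0,0,0],
    [0,0,0],
    [0,0,0],
  ],
  gripper=60,
)

```text
t: 16.1
position: [0.529, 0.4051, 0.1277]
eef_rot: [[0.917, -0.399, 0.01], [-0.399, -0.917, 0.008], [0.006, -0.011, -1.0]]
contact_force: [0.5, 0.1, 0.8]
width: 0.0597
grasp_force: 0.0
```

```bash
python3 plan.py 340.2,296.1,115,-8
```

```text
t 16.1 p [529.  405.1 127.7] yaw -23.5 tilt [0.57 0.45] q6 0.2 w 59.7 F [0.5 0.1 0.8] g 0.0
340.2,296.1,115,-8 slide [-130.  175.   10.] rot [ -0.6  -0.4 -15.5]
```

Request:
carry_out(
  slide=[
    [-130,175,8],
    [-130,175,8],
    [-130,175,8],
    [-130,175,8],
    [-130,175,8],
    [-130,175,8],
    [-130,175,8],
  ],
  delta_rot=[
    [0,0,-15.5],
    [0,0,-15.5],
    [0,0,-15.5],
    [0,0,-15.5],
    [0,0,-15.5],
    [0,0,-15.5],
    [0,0,-15.5],
  ],
  gripper=50,
)

```text
t: 16.8
position: [0.3374, 0.2953, 0.1119]
eef_rot: [[0.99, -0.139, 0.002], [-0.139, -0.99, 0.003], [0.001, -0.003, -1.0]]
contact_force: [0.0, 0.5, -0.0]
width: 0.0504
grasp_force: 0.0
```

```bash
python3 plan.py 340.2,296.1,40,-8; python3 - <<'E'
from h import *
from workcell import get_image
for n in("top","scene"):
    d=get_image(n);P=cloud(d);Z=P[...,2]
    for nm,c,lo,hi in(("fuse",(.526,.4025),.022,.06),("cont",(.545,-.393),.035,.057),("bus",(.6395,-.1352),.022,.05)):
        q=(Z>lo)&(Z<hi)&(np.hypot(P[...,0]-c[0],P[...,1]-c[1])<.07)
        if q.sum()>20: print(n,nm,q.sum(),rect(P[q][:,:2]),np.nanpercentile(Z[q],[50,95]).round(3))
    cv2.imwrite(f"pics/g_{n}.png",d["image"][...,::-1])
a=cv2.imread("pics/g_top.png")[150:280,90:230];b=cv2.imread("pics/g_scene.png")[130:260,420:560]
cv2.imwrite("pics/g.png",cv2.resize(np.hstack([a,b]),None,fx=2.8,fy=2.8,interpolation=2))
E
```

```text
t 16.8 p [337.4 295.3 111.9] yaw -8.0 tilt [0.09 0.15] q6 0.26 w 50.4 F [ 0.   0.5 -0. ] g 0.0
340.2,296.1,40,-8 slide [ 3. -1. 72.] rot [-0.2 -0.1 -0. ]
top fuse 674 (array([527.4, 403.5]), array([109.9,  42.3]), -24.3) [0.038 0.045]
top cont 489 (array([ 544.7, -390.4]), array([61.3, 46. ]), -38.3) [0.052 0.055]
top bus 362 (array([ 640. , -134.9]), array([74.7, 29.8]), -15.7) [0.032 0.035]
scene fuse 540 (array([533.5, 399.7]), array([99.9, 39.9]), -23.5) [0.038 0.045]
scene cont 402 (array([ 545.8, -392. ]), array([59.8, 48.6]), -37.5) [0.052 0.055]
scene bus 352 (array([ 640.5, -135.6]), array([76. , 31.8]), -16.5) [0.031 0.035]
```

View pics/g.png

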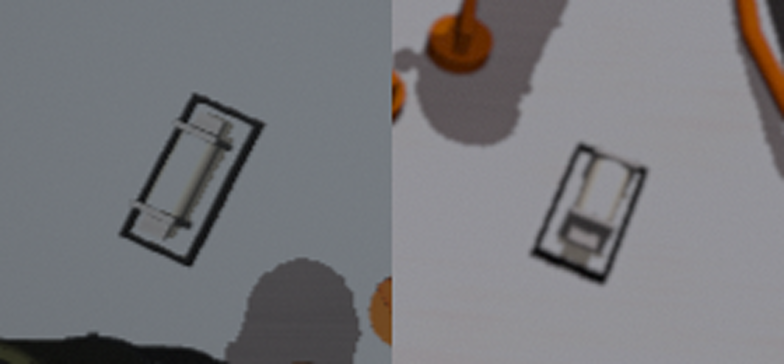

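The fuse is flat and centred in its white seat (left crop ≈ (190,180), 2 mm off), so all three parts are in. Now for the plug.

Request:
carry_out(
  slide=[
    [3,-1,35],
    [3,-1,60],
    [3,-1,70],
    [3,-1,71],
    [3,-1,71],
  ],
  delta_rot=[
    [0,0,0],
    [0,0,0],
    [0,0,0],
    [0,0,0],
    [0,0,0],
  ],
)

```text
t: 17.4
position: [0.3409, 0.2957, 0.0403]
eef_rot: [[0.99, -0.14, 0.001], [-0.14, -0.99, 0.0], [0.001, -0.0, -1.0]]
contact_force: [1.4, 0.2, -0.3]
width: 0.0503
grasp_force: 0.0
```

Request:
carry_out(
  slide=[
    [0,0,0],
    [0,0,0],
    [0,0,0],
    [0,0,0],
    [0,0,0],
    [0,0,-20],
    [0,0,-60],
    [0,0,-70],
  ],
  delta_rot=[
    [0,0,0],
    [0,0,0],
    [0,0,0],
    [0,0,0],
    [0,0,0],
    [0,0,0],
    [0,0,0],
    [0,0,0],
  ],
  gripper=2,
  force=50,
)

```text
t: 18.2
position: [0.3412, 0.2963, 0.1131]
eef_rot: [[0.99, -0.14, 0.003], [-0.14, -0.99, 0.003], [0.003, -0.004, -1.0]]
contact_force: [-0.3, 0.4, -0.8]
width: 0.0134
grasp_force: 49.1
```

```bash
python3 plan.py 658.3,141.3,100,-8
```

```text
t 18.2 p [341.2 296.3 113.1] yaw -8.0 tilt [0.19 0.2 ] q6 0.26 w 13.4 F [-0.3  0.4 -0.8] g 49.1
658.3,141.3,100,-8 slide [336. 109.  14.] rot [-0.2 -0.2 -0. ]
```

Request:
carry_out(
  slide=[
    [336,109,0],
    [336,109,0],
    [336,109,0],
    [336,109,0],
    [336,109,0],
    [336,109,12],
    [336,109,20],
    [336,109,20],
  ],
  delta_rot=[
    [0,0,0],
    [0,0,0],
    [0,0,0],
    [0,0,0],
    [0,0,0],
    [0,0,0],
    [0,0,0],
    [0,0,0],
  ],
)

```text
t: 19.0
position: [0.6588, 0.1366, 0.0827]
eef_rot: [[0.989, -0.145, -0.008], [-0.145, -0.989, -0.004], [-0.008, 0.005, -1.0]]
contact_force: [-0.9, -0.4, -2.8]
width: 0.0128
grasp_force: 49.0
```

Request:
carry_out(
  slide=[
    [0,0,0],
    [0,0,0],
  ],
  delta_rot=[
    [0,0,0],
    [0,0,0],
  ],
)

```text
t: 19.2
position: [0.6571, 0.1406, 0.0891]
eef_rot: [[0.99, -0.14, -0.001], [-0.14, -0.99, -0.0], [-0.001, 0.0, -1.0]]
contact_force: [-0.1, 0.6, -1.4]
width: 0.0134
grasp_force: 49.0
```

```bash
python3 plan.py 658.3,141.3,44,-8
```

```text
t 19.2 p [657.1 140.6  89.1] yaw -8.0 tilt [-0.04 -0.01] q6 0.92 w 13.4 F [-0.1  0.6 -1.4] g 49.0
658.3,141.3,44,-8 slide [ 1. -1. 45.] rot [ 0.  0. -0.]
```

Request:
carry_out(
  slide=[
    [1,-1,20],
    [1,-1,33],
    [1,-1,39],
    [1,-1,42],
    [1,-1,44],
    [1,-1,45],
    [1,-1,46],
    [1,-1,46],
  ],
  delta_rot=[
    [0,0,0],
    [0,0,0],
    [0,0,0],
    [0,0,0],
    [0,0,0],
    [0,0,0],
    [0,0,0],
    [0,0,0],
  ],
)

```text
t: 20.0
position: [0.6592, 0.1413, 0.0445]
eef_rot: [[0.99, -0.14, 0.001], [-0.14, -0.99, 0.0], [0.001, -0.0, -1.0]]
contact_force: [-1.9, 0.4, 3.4]
width: 0.0135
grasp_force: 49.7
```

Contact; release and rise.

Request:
carry_out(
  slide=[
    [0,0,0],
    [0,0,0],
    [0,0,0],
    [0,0,-15],
    [0,0,-50],
    [0,0,-90],
    [0,0,-120],
    [0,0,-120],
  ],
  delta_rot=[
    [0,0,0],
    [0,0,0],
    [0,0,0],
    [0,0,0],
    [0,0,0],
    [0,0,0],
    [0,0,0],
    [0,0,0],
  ],
  gripper=45,
)

```text
t: 20.8
position: [0.6612, 0.1414, 0.1716]
eef_rot: [[0.99, -0.14, 0.011], [-0.14, -0.99, 0.003], [0.01, -0.004, -1.0]]
contact_force: [1.0, 0.1, 0.7]
width: 0.0451
grasp_force: 0.0
```

Request:
carry_out(
  slide=[
    [-200,0,0],
    [-200,0,0],
    [-200,0,0],
    [-200,0,0],
    [-200,0,0],
    [-200,0,0],
  ],
  delta_rot=[
    [0,0,0],
    [0,0,0],
    [0,0,0],
    [0,0,0],
    [0,0,0],
    [0,0,0],
  ],
)

```text
t: 21.4
position: [0.4604, 0.1696, 0.1651]
eef_rot: [[0.99, -0.138, 0.003], [-0.138, -0.99, 0.002], [0.002, -0.002, -1.0]]
contact_force: [0.8, 0.5, 0.6]
width: 0.0448
grasp_force: 0.0
```

```bash
python3 - <<'E'
from h import *
from workcell import get_image
d=get_image("scene");P=cloud(d);Z=P[...,2]
for nm,c,lo,hi in(("fuse",(.526,.4025),.022,.06),("cont",(.545,-.393),.035,.057),("bus",(.6395,-.1352),.022,.05),("plug",(.658,.141),.05,.07),("plugdisc",(.658,.141),.02,.035)):
    q=(Z>lo)&(Z<hi)&(np.hypot(P[...,0]-c[0],P[...,1]-c[1])<.07)
    if q.sum()>20: print(nm,q.sum(),rect(P[q][:,:2]),np.nanpercentile(Z[q],[50,95]).round(3))
cv2.imwrite("pics/end.png",d["image"][...,::-1])
E
```

```text
fuse 539 (array([533.2, 399.8]), array([97.7, 40. ]), -23.5) [0.038 0.045]
cont 399 (array([ 545.4, -392.2]), array([60.2, 48.1]), -38.2) [0.052 0.055]
bus 355 (array([ 638.7, -135.6]), array([75.5, 32.1]), -16.7) [0.031 0.035]
plug 126 (array([658.5, 141. ]), array([52. , 13.8]), -8.1) [0.06  0.062]
plugdisc 411 (array([658.4, 140.3]), array([63.4, 60.6]), 1.0) [0.026 0.029]
```

View pics/end.png

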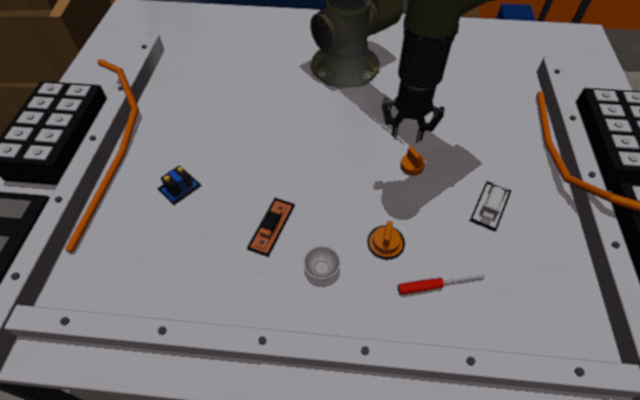

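All four parts are seated: contactor (179,185), busbar (271,226), fuse (491,205), plug (386,240). The bowl (321,263) and screwdriver (440,285) have not moved.

```bash
python3 -c "
from workcell import manip
print(manip.job_done())"
```

```text
the job is handed in; nothing more can be done
None
```

The contactor, fuse and busbar went into their seats, then the service plug last; each measured within about 3 mm of its seat's centre, the bowl and screwdriver look undisturbed in the final picture, and the job was handed in at about 21 s (no verdict was returned).

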